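# Dress the bangle display posts

### The job

Set out the five bangles on the market stall's two display posts: on the yellow post the wooden bangle at the bottom, the blue one on it and the red one on top; on the black post the white one at the bottom and the green one on it. Every bangle must go over its column and lie flat on what is below it, let go and at rest. Leave the jar, the spool and the bowl where they are.

Things in the scene. Friction and masses are not known exactly. Their poses are not given: they have to be found in the camera images.
- wood_center (a point): Loose brown wooden bangle, a plain rigid ring lying flat: outer diameter 64 mm, inner diameter 50 mm, height 16 mm, 20 to 60 g. The point is the centre of the ring (in the empty middle, half-way up, 8 mm above what it lies on); its z axis is the ring's axis.
- blue_center (a point): Loose blue bangle, a plain rigid ring lying flat: outer diameter 64 mm, inner diameter 50 mm, height 16 mm, 20 to 60 g. The point is the centre of the ring (in the empty middle, half-way up, 8 mm above what it lies on); its z axis is the ring's axis.
- red_center (a point): Loose red bangle, a plain rigid ring lying flat: outer diameter 64 mm, inner diameter 50 mm, height 16 mm, 20 to 60 g. The point is the centre of the ring (in the empty middle, half-way up, 8 mm above what it lies on); its z axis is the ring's axis.
- white_center (a point): Loose white bangle, a plain rigid ring lying flat: outer diameter 64 mm, inner diameter 50 mm, height 16 mm, 20 to 60 g. The point is the centre of the ring (in the empty middle, half-way up, 8 mm above what it lies on); its z axis is the ring's axis.
- green_center (a point): Loose green bangle, a plain rigid ring lying flat: outer diameter 64 mm, inner diameter 50 mm, height 16 mm, 20 to 60 g. The point is the centre of the ring (in the empty middle, half-way up, 8 mm above what it lies on); its z axis is the ring's axis.
- yellow_post: Fixed display post: a yellow round column, 34 mm diameter, standing on a grey round base plate of 90 mm diameter, 12 mm thick. The column's top is 66 mm above the table, its last 6 mm tapered. Origin at the centre of the underside (table level), z up along the column. Bangles drop over it with 8 mm of play all round; the lowest rests on the base plate (12 mm above the origin), each further one 16 mm higher.
- black_post: Fixed display post: a black round column, 34 mm diameter, standing on a grey round base plate of 90 mm diameter, 12 mm thick. The column's top is 66 mm above the table, its last 6 mm tapered. Origin at the centre of the underside (table level), z up along the column. Bangles drop over it with 8 mm of play all round; the lowest rests on the base plate (12 mm above the origin), each further one 16 mm higher.
- bead_jar_center (a point): Bystander: loose closed jar of amber glass with a brass lid, 52 mm diameter, 65 mm tall, standing. The point is its centre, half-way up.
- spool_center (a point): Bystander: loose dark steel spool with two flanges of 50 mm diameter, 50 mm tall, standing. The point is its centre, half-way up.
- dish_center (a point): Bystander: loose small brass bowl, 66 mm rim diameter, 30 mm tall. The point is on its axis, half-way up.
Things that resemble listed ones, but are neither listed nor needed, are in the scene too. Of the things shaped like the part that bears blue_center, the blue one is meant. Leave any pink look-alike of the part that bears red_center alone.

How it is judged:
By the outcome, as a careful person would: the job done as asked, in the order asked, and still so for the second after the job is handed in, with the robot touching nothing.
It also fails if it takes over 118 s, if anything falls off the work surface, if the arm or the gripper's body presses on something with over 40 N, if the wrist force passes 120 N, or if a joint passes its speed limit or range.

### The arm

A 6-joint arm with a two-finger parallel gripper is mounted at the origin on the work surface. World frame = base frame: x ahead of the robot, y to its left, z up, the work surface at z = 0. Lengths are in m, angles in degrees, forces in N, time in s.
With the tool pointing down it reaches from about 0.4 to 0.825 m from the base axis. Payload 7 kg.
Tool frame: the origin (TCP) lies on the centre line of the jaws, within the pads' length; the fingertips stand 8 mm ahead of it and the grasp point (between the pads) lies 11 mm behind it; z points along the fingers, y is the line along which they close (so a half turn about z gives the same grasp; the last joint's range is limited). The gripper opens to 88 mm and grips with 3 to 60 N. Pads are 19 mm wide; open, the fingers measure 130 mm over their backs; the gripper's body (78 mm by 193 mm) begins 47 mm behind the grasp point.
Start: joints at [-46.576, 20.546, 0.682, 0, -70.136, -16.507], TCP at [0.306, -0.602, 0.235] pointing down, gripper open.
Joint ranges: [-176.03, 176.03], [-82.01, 121.73], [-58.28, 71.71], [-173.87, 95.51], [-174.79, -0.11], [-173.66, 173.66]. Speed limits (degrees/s): [136.94, 136.94, 172.46, 180, 180, 180].

### API

Orientations are given as [roll, pitch, yaw] about the fixed x, y, z axes, in that order (R = Rz(yaw) Ry(pitch) Rx(roll)).
In Python, from plant import ctrl, vision gives the robot as it stands. The module is installed in compiled form; this text tells all that it offers.
- The arm moves only by the tool move_arm, never from a script. Its argument "moves" is one flat list of numbers, 7 for each row, row after row: the finger opening in cm, from 0 to 8.76, then the shift along the tool's x, y, z in cm, then the turn, a rotation vector about the tool's x, y, z in rad. A call has 1 to 8 rows; each row shifts and turns the commanded pose from where the row before left it, along the tool's axes as they then stand; what a row does not reach is not made up. A row lasts 1/10 s, in which the tool goes at most 50 mm and 8.59 degrees, less where a joint would pass 70% of its speed; a pose out of reach is approached as far as the arm can. A call with a gripper value outside its range is refused whole. The fingers move at their own pace and stop on an object; the grip force is fixed at half the most. Time passes only in rows, so rows that do not move let the fingers close. It gives the time, the measured TCP pose, the force, the opening and the grip force at its end, in the units of the state.
- ctrl.get_obs(): the state, without advancing time (a new reading comes with each control period).
- vision.snapshot(name): name is "scene" or "top"; returns (picture, depth): 384x512x3 uint8, red, green, blue; 384x512 float32, m along the optical axis (not along the pixel's ray), 0 where there is no reading.
- vision.camera_model(name): a dict with "vertical_fov" (degrees; the focal length in pixels is half the picture's height over the tangent of half this angle, whatever the lens; pixels are square), "cx", "cy" (the principal point, pixels), "cam_to_world" (4x4, takes a point from camera to world coordinates). Camera axes: x right, y down, z forward; pixel columns grow to the right and rows downward; lengths in m; the calibration is good to about 2 mm. A picture is of the moment at which its call begins. camera_model takes no time and is no camera call.
- ctrl.close_job(): hands the job in; it is judged then, once.
The state is a dict: "clock": time; "joint_pos": joint angles; "qvel": joint speeds; "tau": joint torques, N m; "tool_pos": TCP position; "orientation": TCP orientation; "force": force on the tool from outside, world axes, zero at the start; "moment": the same for the moment, N m; "opening": finger opening in m; "gripper_force": force on a finger pad.
Only numpy, scipy, OpenCV 4.12 (cv2) and the standard library are available. Lean on these libraries where they do the work, as an engineer would, in place of code of your own. Each camera call takes 0.05 s, during which the arm holds its last target. There are 200 camera calls.

## Working session

There is one attempt and no reset: what is moved stays moved. The work goes in short steps, Python scripts to look and compute and a tool call to move; the robot and the scene stay as the last step left them, time stands still between calls to the robot, and variables do not carry over. Pictures are saved under pics/ and viewed, at most 14 in all, crops included, and the job is handed in when it is done.

Besides the shell and the picture viewer there is one more tool, called after "Emit:" as name(argument=value, ...) on one line, values as JSON. move_arm: Moves the arm, as the interface text tells. Its arguments: {"type":"object","properties":{"moves":{"type":"array"}},"required":["moves"]}

```bash
mkdir -p pics; cat > h.py <<'E'
import numpy as np, cv2
from plant import ctrl, vision
def cloud(name):
    im,d=vision.snapshot(name); m=vision.camera_model(name)
    f=im.shape[0]/2/np.tan(np.radians(m["vertical_fov"])/2)
    v,u=np.mgrid[:im.shape[0],:im.shape[1]]
    P=np.stack([(u-m["cx"])/f*d,(v-m["cy"])/f*d,d,np.ones_like(d)],-1)@np.array(m["cam_to_world"]).T
    P=P[...,:3]; P[d==0]=np.nan
    return im,P
def save(n,im): cv2.imwrite(f"pics/{n}.png",im[...,::-1])
E
python3 - <<'E'
from h import *
for n in("top","scene"):
    im,P=cloud(n); save(n,cv2.resize(im,(800,600),interpolation=cv2.INTER_CUBIC)); np.savez(n,im=im,P=P)
    print(vision.camera_model(n))
print(ctrl.get_obs())
E
```

```text
{'vertical_fov': 43.51777087107021, 'cx': 254.52530533010838, 'cy': 192.74167217045206, 'cam_to_world': array([[-0.00733239, -0.99893732,  0.04550237,  0.49458116],
       [-0.99976372,  0.00825442,  0.0201087 ,  0.0404231 ],
       [-0.02046292, -0.04534417, -0.99876182,  1.60074806],
       [ 0.        ,  0.        ,  0.        ,  1.        ]])}
{'vertical_fov': 47.06118298393002, 'cx': 250.9381916794855, 'cy': 191.90165636829096, 'cam_to_world': array([[ 0.41021233,  0.73531741, -0.53947581,  1.24925838],
       [ 0.91197877, -0.33368255,  0.23864341, -0.24399687],
       [-0.00453501, -0.58988495, -0.80747457,  1.03665254],
       [ 0.        ,  0.        ,  0.        ,  1.        ]])}
{'clock': 0.1, 'joint_pos': array([-4.65751907e+01,  2.05875041e+01,  6.37942145e-01, -1.51576238e-02,
       -7.01349913e+01, -1.65076656e+01]), 'qvel': array([-0.05701813, -0.12976134,  0.11141456,  0.107597  , -0.05572897,
       -0.05833235]), 'tau': array([-1.57910941e-03, -5.84163451e+01,  2.93751562e+01,  7.01555997e+00,
        1.01693204e-02, -5.47569960e-05]), 'tool_pos': array([ 0.30535289, -0.60150931,  0.23371431]), 'orientation': array([ 1.79914883e+02, -1.03646635e-02, -1.53088010e+02]), 'force': array([-0.80642005,  1.13647035, -0.44567852]), 'moment': array([-0.03802492,  0.00175795,  0.03324526]), 'gripper_force': 0.0, 'opening': 0.08783999193198014}
```

View pics/top.png

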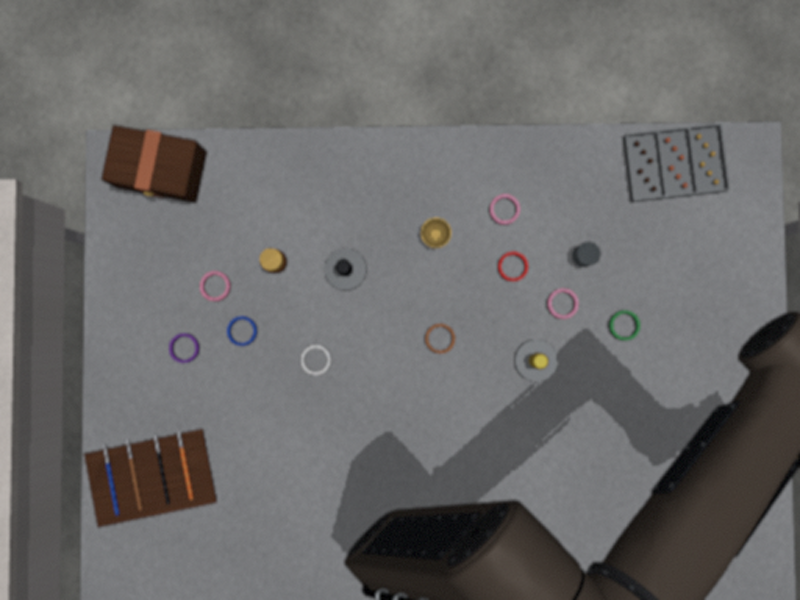

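View pics/scene.png

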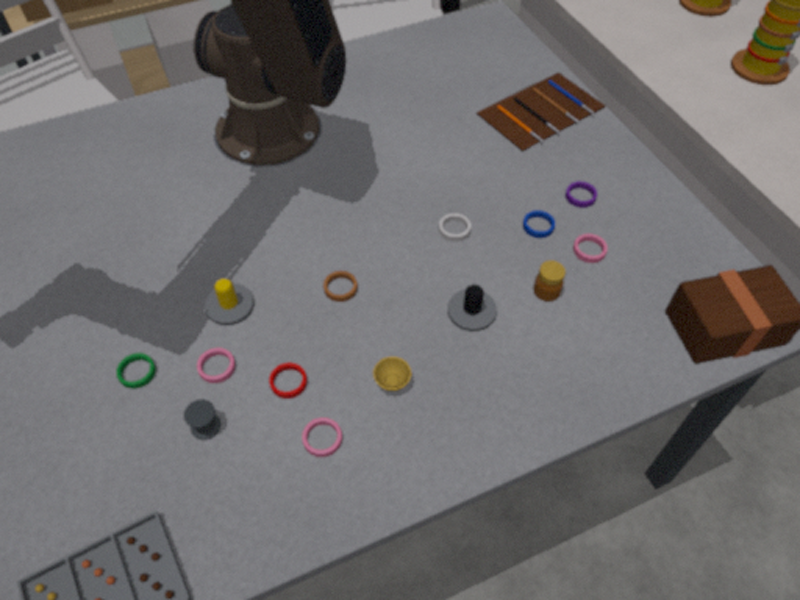

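The two pictures show these candidates, with pixels from the top picture. The purple ring and the three pink ones are look-alikes to leave.
- **Wood:** (440,338), no look-alike.
- **Blue:** (242,331), against purple at (184,348).
- **Red:** (512,266), against pink at (505,209), (563,303) and (215,286).
- **White:** (316,360), no look-alike.
- **Green:** (624,325), no look-alike.
- **Posts:** yellow column (540,361), black column (344,268).

Next I'll measure them and check with a close crop.

```bash
cat > meas.py <<'E'
from h import *
from scipy.optimize import least_squares
seeds=dict(wood=(440,338),blue=(242,331),red=(512,266),white=(316,360),green=(624,325),purple=(184,348),pinkA=(505,209),pinkB=(563,303),pinkC=(215,286),ybase=(536,361),kbase=(346,269),ycol=(540,361),kcol=(344,268),jar=(271,260),spool=(586,254),dish=(435,233))
def rings(D,names,R=0.045):
    im,P=D; out={}
    for n in names:
        u,v=np.array(seeds[n])*.64
        v0,v1,u0,u1=int(v)-26,int(v)+27,int(u)-26,int(u)+27
        Q=P[v0:v1,u0:u1].reshape(-1,3); Q=Q[np.isfinite(Q[:,0])]
        out[n]=Q
    return out
E
python3 - <<'E'
from meas import *
z=np.load("top.npz"); s=np.load("scene.npz"); im,P=z["im"],z["P"]
fz=lambda p:np.nanmedian(p)
print("table z",np.nanmedian(P[200:230,160:200,2]),np.nanmedian(s["P"][190:210,180:200,2]))
def fit(Q,r):
    c=np.median(Q,0)[:2]
    f=lambda c:np.hypot(*(Q[:,:2]-c).T)-r
    return least_squares(f,c,loss="soft_l1",f_scale=.002).x
for n,(u,v) in seeds.items():
    u,v=int(u*.64),int(v*.64)
    c=P[v,u].copy(); c[:2]=np.nanmedian(P[v-1:v+2,u-1:u+2,:2].reshape(-1,2),0)
    row=[]
    for nm,D in(("top",P),("scene",s["P"])):
        S=D.reshape(-1,3); S=S[np.hypot(S[:,0]-c[0],S[:,1]-c[1])<.048]
        if "col" in n: S=S[S[:,2]>.055]; 
        elif n in("jar",): S=S[S[:,2]>.06]
        elif n=="spool": S=S[S[:,2]>.045]
        elif n=="dish": S=S[S[:,2]>.022]
        elif "base" in n: S=S[(S[:,2]>.007)&(S[:,2]<.017)]
        else: S=S[(S[:,2]>.012)&(S[:,2]<.024)]
        if len(S)<5: row.append(None);continue
        ring=not("base" in n or "col" in n or n in("jar","spool","dish"))
        x=fit(S,.0285) if ring else (S[:,:2].min(0)+S[:,:2].max(0))/2
        row.append((np.round(x*1000,1).tolist(),round(1000*np.median(S[:,2]),1),len(S)))
    print(n,row)
a=cv2.resize(im[100:250,90:430],(800,353),interpolation=cv2.INTER_CUBIC); save("crop",a)
E
```

```text
table z -0.00015435416748699193 0.0009560508250390232
wood [([489.4, -14.7], np.float64(16.0), 78), ([492.1, -17.6], np.float64(16.2), 147)]
blue [([508.5, 404.7], np.float64(16.3), 98), ([511.1, 402.1], np.float64(16.5), 134)]
red [([640.1, -170.3], np.float64(15.8), 91), ([643.1, -172.7], np.float64(16.6), 182)]
white [([446.3, 248.0], np.float64(16.5), 95), ([448.8, 245.1], np.float64(16.5), 124)]
green [([514.0, -402.9], np.float64(16.0), 93), ([516.7, -404.6], np.float64(16.3), 186)]
purple [([473.0, 527.6], np.float64(15.6), 103), ([476.0, 525.7], np.float64(16.8), 115)]
pinkA [([762.2, -154.6], np.float64(16.0), 94), ([764.5, -157.0], np.float64(16.5), 200)]
pinkB [([560.6, -274.3], np.float64(15.8), 86), ([563.2, -276.3], np.float64(16.2), 174)]
pinkC [([604.5, 462.6], np.float64(15.3), 93), ([606.7, 460.1], np.float64(16.5), 139)]
ybase [([442.1, -212.3], np.float64(11.3), 376), ([445.4, -214.5], np.float64(12.8), 383)]
kbase [([636.7, 182.9], np.float64(11.5), 337), ([637.0, 181.8], np.float64(13.0), 412)]
ycol [([442.0, -216.1], np.float64(63.6), 91), ([445.0, -218.5], np.float64(65.5), 107)]
kcol [([637.2, 185.3], np.float64(64.0), 82), ([643.4, 182.4], np.float64(65.6), 109)]
jar [([654.8, 333.5], np.float64(64.7), 150), ([656.5, 330.3], np.float64(66.1), 190)]
spool [([662.9, -322.2], np.float64(49.4), 162), ([664.4, -323.1], np.float64(51.0), 290)]
dish [([710.7, -7.8], np.float64(27.9), 102), ([712.7, -10.0], np.float64(29.4), 170)]
```

View pics/crop.png

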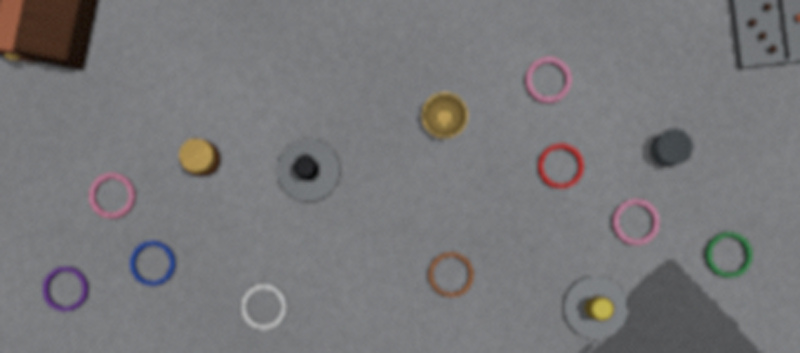

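The crop confirms it: the blue ring at (153,263) is clearly different from purple at (65,288). The red ring at (560,166) is saturated, unlike the pink ones. All ring tops read about 16 mm, and the two cameras differ by a steady (2.7, −2.5) mm, so I'm averaging them. All targets are in reach.

Averaged targets (mm):

| Item | x | y |
|---|---|---|
| Wood | 491 | −16 |
| Blue | 510 | 403 |
| Red | 641.5 | −171.5 |
| White | 447.5 | 246.5 |
| Green | 515 | −404 |
| Yellow post | 443.5 | −216 |
| Black post | 638.5 | 183.5 |

I'll turn the tool to yaw 180, so that tool x = −X, y = +Y and z is down.

Emit:
move_arm(moves=[8.7,0,0,2.5,0,0,0.1174,8.7,0,0,2.5,0,0,0.1174,8.7,0,0,2.5,0,0,0.1174,8.7,0,0,2.5,0,0,0.1174,8.7,-1.3,4.2,0,0,0,0,8.7,-1.3,4.2,0,0,0,0,8.7,-1.3,4.2,0,0,0,0,8.7,-1.3,4.2,0,0,0,0])

```text
clock: 0.9
tool_pos: [0.3574, -0.4322, 0.134]
orientation: [180.0, -0.0, 180.0]
force: [1.4, 0.5, 0.7]
opening: 0.0871
gripper_force: 0.0
```

Emit:
move_arm(moves=[8.7,-1.5,4.6,0,0,0,0,8.7,-1.5,4.6,0,0,0,0,8.7,-1.5,4.6,0,0,0,0,8.7,-1.5,4.6,0,0,0,0,8.7,-1.5,4.6,0,0,0,0,8.7,-1.5,4.6,0,0,0,0,8.7,-1.5,4.6,0,0,0,0,8.7,-1.5,4.6,1,0,0,0])

```text
clock: 1.7
tool_pos: [0.4785, -0.0637, 0.1256]
orientation: [180.0, 0.1, -180.0]
force: [1.7, -0.2, 1.0]
opening: 0.087
gripper_force: 0.0
```

Emit:
move_arm(moves=[8.7,-0.6,2.4,0,0,0,0,8.7,-0.6,2.4,1.5,0,0,0,8.7,0,0,3,0,0,0,8.7,0,0,3,0,0,0,8.7,0,0,2,0,0,0,8.7,0,0,1,0,0,0,8.7,0,0,0.8,0,0,0,8.7,0,0,0,0,0,0])

```text
clock: 2.5
tool_pos: [0.4892, -0.018, 0.0111]
orientation: [-180.0, -0.1, -180.0]
force: [-0.9, -1.1, 0.0]
opening: 0.087
gripper_force: 0.0
```

Emit:
move_arm(moves=[5.5,0,0,0,0,0,0,5.5,0,0,0,0,0,0,5.5,0,0,0,0,0,0,5.5,0,0,0,0,0,0,5.5,0,0,0,0,0,0,5.5,0,0,0,0,0,0])

```text
clock: 3.1
tool_pos: [0.4899, -0.0177, 0.0122]
orientation: [180.0, 0.1, -180.0]
force: [-0.8, 1.2, 6.4]
opening: 0.0637
gripper_force: 30.0
```

Emit:
move_arm(moves=[5.5,0,0,-1,0,0,0,5.5,0,0,-3,0,0,0,5.5,0,0,-4,0,0,0,5.5,0,0,-2,0,0,0,5.5,0.8,-3.3,0,0,0,0,5.5,0.8,-3.3,0,0,0,0,5.5,0.8,-3.3,0,0,0,0,5.5,0.8,-3.3,0,0,0,0])

```text
clock: 3.9
tool_pos: [0.4569, -0.1509, 0.1124]
orientation: [180.0, 0.0, -180.0]
force: [0.8, -0.2, -0.4]
opening: 0.0637
gripper_force: 30.0
```

Emit:
move_arm(moves=[5.5,0.8,-3.3,0,0,0,0,5.5,0.7,-3.3,0,0,0,0,5.5,0,0,0,0,0,0,5.5,0,0,0,0,0,0])

```text
clock: 4.3
tool_pos: [0.4421, -0.2164, 0.1119]
orientation: [180.0, 0.0, 179.9]
force: [-0.8, 0.7, -0.3]
opening: 0.0635
gripper_force: 30.0
```

```bash
python3 - <<'E'
from h import *
for n in("scene","top"):
    im,P=cloud(n); np.savez(n+"2",im=im,P=P)
    if n=="scene":
        o=np.load("scene.npz")
        save("s2",cv2.resize(im[130:260,80:260],(800,578),interpolation=cv2.INTER_CUBIC))
print(ctrl.get_obs()["tool_pos"])
E
```

```text
[ 0.44254818 -0.21543829  0.11187072]
```

View pics/s2.png

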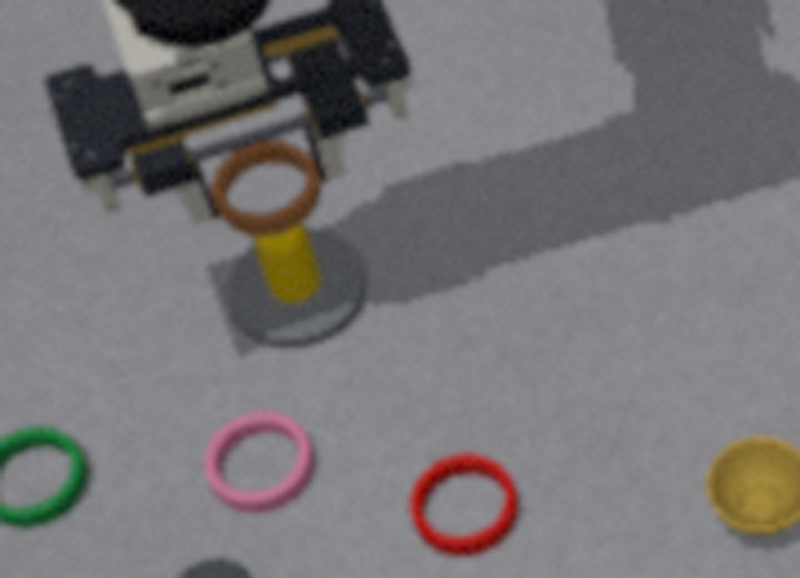

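The wooden ring is held level at crop (265,188), above the yellow column at (290,260). I'll measure where it sits relative to the post in the same camera.

```bash
cat >> meas.py <<'E'
def held(D,c,r=.06,zlo=.08):
    S=D.reshape(-1,3); S=S[(np.hypot(S[:,0]-c[0],S[:,1]-c[1])<r)&(S[:,2]>zlo)]
    return S
def fitc(Q,r=.0285):
    c=Q[:,:2].mean(0)
    return least_squares(lambda c:np.hypot(*(Q[:,:2]-c).T)-r,c,loss="soft_l1",f_scale=.002).x
E
python3 - <<'E'
from meas import *
D=np.load("scene2.npz"); im,P=D["im"].astype(int),D["P"]
m=np.zeros(im.shape[:2],bool); m[158:186,124:156]=1
m&=(im[...,0]-im[...,2]>45)&(im[...,1]<130)&(P[...,2]>.085)&(P[...,2]<.14)
Q=P[m]; print(len(Q),np.percentile(Q[:,2],[5,50,95]))
zt=np.percentile(Q[:,2],90); T=Q[Q[:,2]>zt-.005]; print("ring",fitc(T),zt)
# column cylinder fit, base ring outline fit, first picture
P=np.load("scene.npz")["P"].reshape(-1,3); T=np.load("top.npz")["P"].reshape(-1,3)
for c in([.444,-.216],[.6385,.1835]):
  for S in(P,T):
    d=np.hypot(*(S[:,:2]-c).T)
    col=S[(d<.03)&(S[:,2]>.02)&(S[:,2]<.058)]
    top=S[(d<.03)&(S[:,2]>.06)]
    print("col",fitc(col,.017),len(col),"topmean",top[:,:2].mean(0))
E
```

```text
165 [0.1037475  0.11362625 0.11859183]
ring [ 0.44566604 -0.2167697 ] 0.11739077076185955
col [ 0.44174159 -0.21857843] 103 topmean [ 0.44572506 -0.21843118]
col [ 0.44224905 -0.21721334] 24 topmean [ 0.44264388 -0.21617862]
col [0.63844837 0.18332979] 99 topmean [0.64215244 0.18114746]
col [0.63879335 0.18496832] 22 topmean [0.63706237 0.18434946]
```

Emit:
move_arm(moves=[5.5,0,-0.1,2.5,0,0,0,5.5,0,0,2.5,0,0,0,5.5,0,0,2,0,0,0,5.5,0,0,1,0,0,0,5.5,0,0,0.6,0,0,0,5.5,0,0,0,0,0,0])

```text
clock: 5.0
tool_pos: [0.4426, -0.2164, 0.0253]
orientation: [-180.0, -0.0, -179.9]
force: [0.6, 0.1, 0.2]
opening: 0.0638
gripper_force: 30.0
```

Emit:
move_arm(moves=[8.7,0,0,0,0,0,0,8.7,0,0,0,0,0,0,8.7,0,0,0,0,0,0,8.7,0,0,0,0,0,0])

```text
clock: 5.4
tool_pos: [0.4427, -0.2169, 0.026]
orientation: [-180.0, 0.1, -180.0]
force: [0.2, 0.4, 0.3]
opening: 0.0856
gripper_force: 0.0
```

Emit:
move_arm(moves=[8.7,0,0,-2,0,0,0,8.7,0,0,-4,0,0,0,8.7,0,0,-3,0,0,0,8.7,-0.5,4.5,0,0,0,0,8.7,-0.5,4.5,0,0,0,0,8.7,-0.5,4.5,0,0,0,0,8.7,-0.5,4.5,0,0,0,0,8.7,-0.5,4.5,0,0,0,0])

```text
clock: 6.2
tool_pos: [0.4674, 0.0099, 0.1161]
orientation: [180.0, 0.1, 180.0]
force: [2.6, 0.2, 0.1]
opening: 0.087
gripper_force: 0.0
```

Emit:
move_arm(moves=[8.7,-0.5,4.5,0,0,0,0,8.7,-0.5,4.5,0,0,0,0,8.7,-0.5,4.5,0,0,0,0,8.7,-0.5,4.5,0,0,0,0,8.7,-0.5,4.5,0,0,0,0,8.7,-0.5,4.5,0,0,0,0,8.7,-0.5,4.5,0,0,0,0,8.7,0,0,0,0,0,0])

```text
clock: 7.0
tool_pos: [0.5032, 0.3282, 0.1155]
orientation: [179.9, 0.1, -179.8]
force: [-0.5, -1.7, -0.2]
opening: 0.0868
gripper_force: 0.0
```

```bash
python3 - <<'E'
from meas import *
im,P=cloud("top"); S=P.reshape(-1,3)
d=np.hypot(S[:,0]-.4435,S[:,1]+.217)
for a,b in((0,.02),(.022,.036)):
    q=S[(d>a)&(d<b)]; print(np.round(np.percentile(q[:,2],[5,25,50,75,95]),4))
q=S[(d<.045)&(S[:,2]>.021)&(S[:,2]<.036)]; print(fitc(q),len(q))
save("t3",cv2.resize(im[180:280,260:420],(640,400),interpolation=cv2.INTER_CUBIC))
E
```

```text
[0.0082 0.034  0.0604 0.0652 0.0684]
[0.0061 0.0114 0.022  0.0272 0.031 ]
[ 0.44263998 -0.2151423 ] 122
```

View pics/t3.png

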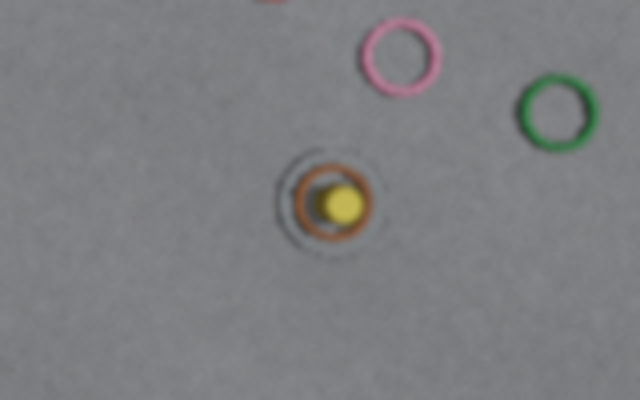

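The picture shows the wooden ring at (333,202) on the yellow post, concentric with its base plate and lying flat. Now the blue ring.

Emit:
move_arm(moves=[8.7,-0.3,3.8,0,0,0,0,8.7,-0.3,3.7,0.5,0,0,0,8.7,0,0,3,0,0,0,8.7,0,0,3,0,0,0,8.7,0,0,2,0,0,0,8.7,0,0,1,0,0,0,8.7,0,0,0.8,0,0,0,8.7,0,0,0,0,0,0])

```text
clock: 7.85
tool_pos: [0.5084, 0.3976, 0.0122]
orientation: [-180.0, -0.0, 180.0]
force: [-0.9, 0.1, 0.5]
opening: 0.0866
gripper_force: 0.0
```

Emit:
move_arm(moves=[5.5,0,0,0,0,0,0,5.5,0,0,0,0,0,0,5.5,0,0,0,0,0,0,5.5,0,0,0,0,0,0,5.5,0,0,0,0,0,0,5.5,0,0,0,0,0,0])

```text
clock: 8.45
tool_pos: [0.5087, 0.3987, 0.0135]
orientation: [179.9, 0.1, -180.0]
force: [-1.9, 0.2, 5.7]
opening: 0.0629
gripper_force: 30.0
```

Emit:
move_arm(moves=[5.5,0,0,-1,0,0,0,5.5,0,0,-3,0,0,0,5.5,0,0,-4,0,0,0,5.5,0,0,-2,0,0,0,5.5,0.5,-4.4,0,0,0,0,5.5,0.5,-4.4,0,0,0,0,5.5,0.5,-4.4,0,0,0,0,5.5,0.5,-4.4,0,0,0,0])

```text
clock: 9.25
tool_pos: [0.4877, 0.2204, 0.113]
orientation: [-180.0, -0.0, -180.0]
force: [0.9, 0.7, -0.6]
opening: 0.063
gripper_force: 30.0
```

Emit:
move_arm(moves=[5.5,0.5,-4.4,0,0,0,0,5.5,0.5,-4.4,0,0,0,0,5.5,0.5,-4.4,0,0,0,0,5.5,0.5,-4.4,0,0,0,0,5.5,0.5,-4.4,0,0,0,0,5.5,0.5,-4.4,0,0,0,0,5.5,0.5,-4.4,0,0,0,0,5.5,0.5,-4.4,0,0,0,0])

```text
clock: 10.05
tool_pos: [0.4478, -0.1315, 0.1132]
orientation: [180.0, 0.0, -180.0]
force: [0.4, -0.6, -0.8]
opening: 0.0627
gripper_force: 30.0
```

Emit:
move_arm(moves=[5.5,0.3,-4.4,0,0,0,0,5.5,0.2,-4.3,0,0,0,0,5.5,0,0,0,0,0,0,5.5,0,0,0,0,0,0])

```text
clock: 10.45
tool_pos: [0.4428, -0.2179, 0.1126]
orientation: [180.0, -0.0, 179.8]
force: [0.5, 0.2, -0.6]
opening: 0.0632
gripper_force: 30.0
```

Emit:
move_arm(moves=[5.5,0,0.1,2.5,0,0,0,5.5,0,0,2.5,0,0,0,5.5,0,0,1,0,0,0,5.5,0,0,0.6,0,0,0,5.5,0,0,0.4,0,0,0,5.5,0,0,0,0,0,0])

```text
clock: 11.05
tool_pos: [0.4438, -0.2155, 0.0428]
orientation: [-180.0, 0.0, -179.9]
force: [-1.3, -0.4, -0.1]
opening: 0.0621
gripper_force: 30.0
```

Emit:
move_arm(moves=[8.7,0,0,0,0,0,0,8.7,0,0,0,0,0,0,8.7,0,0,0,0,0,0,8.7,0,0,0,0,0,0])

```text
clock: 11.45
tool_pos: [0.4436, -0.2159, 0.0429]
orientation: [-180.0, 0.0, -180.0]
force: [0.4, -0.8, 0.3]
opening: 0.0855
gripper_force: 0.0
```

Emit:
move_arm(moves=[8.7,0,0,-2,0,0,0,8.7,0,0,-4,0,0,0,8.7,0,0,-1.5,0,0,0,8.7,-4,0.9,0,0,0,0,8.7,-4,0.9,0,0,0,0,8.7,-4,0.9,0,0,0,0,8.7,-4,0.9,0,0,0,0,8.7,-3.8,0.9,0,0,0,0])

```text
clock: 12.25
tool_pos: [0.6431, -0.1704, 0.1176]
orientation: [-180.0, 0.0, -180.0]
force: [-0.1, -0.3, 1.6]
opening: 0.0871
gripper_force: 0.0
```

Emit:
move_arm(moves=[8.7,0,0,2,0,0,0,8.7,0,0,4,0,0,0,8.7,0,0,2.5,0,0,0,8.7,0,0,1.2,0,0,0,8.7,0,0,0.8,0,0,0,8.7,0,0,0,0,0,0])

```text
clock: 12.85
tool_pos: [0.6414, -0.1709, 0.0123]
orientation: [-180.0, -0.0, -180.0]
force: [0.5, 0.5, 0.1]
opening: 0.0869
gripper_force: 0.0
```

```bash
python3 - <<'E'
from meas import *
im,P=cloud("scene")
save("s4",cv2.resize(im[130:280,60:260],(800,600),interpolation=cv2.INTER_CUBIC))
E
```

```text
(no output)
```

View pics/s4.png

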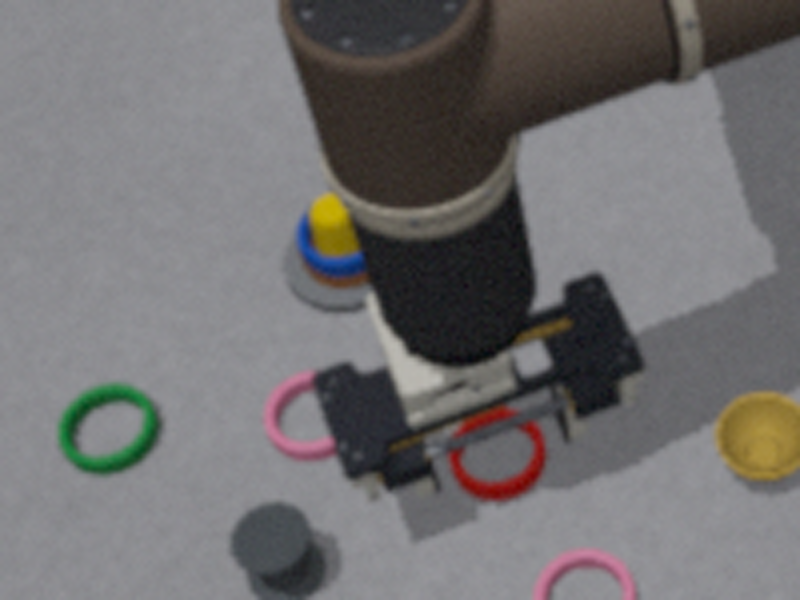

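The blue ring lies flat on the wooden one on the yellow post (335,250). The gripper straddles the red ring (498,455). Next: grip it, carry it back and look.

Emit:
move_arm(moves=[5.5,0,0,0,0,0,0,5.5,0,0,0,0,0,0,5.5,0,0,0,0,0,0,5.5,0,0,0,0,0,0,5.5,0,0,0,0,0,0,5.5,0,0,0,0,0,0])

```text
clock: 13.5
tool_pos: [0.6419, -0.1708, 0.0134]
orientation: [-180.0, 0.1, -180.0]
force: [-2.6, 0.8, 5.0]
opening: 0.0626
gripper_force: 30.0
```

Emit:
move_arm(moves=[5.5,0,0,-1,0,0,0,5.5,0,0,-3,0,0,0,5.5,0,0,-4,0,0,0,5.5,0,0,-2,0,0,0,5.5,4,-0.9,0,0,0,0,5.5,4,-0.9,0,0,0,0,5.5,4,-0.9,0,0,0,0,5.5,4,-0.9,0,0,0,0])

```text
clock: 14.3
tool_pos: [0.4797, -0.207, 0.1129]
orientation: [180.0, 0.0, -180.0]
force: [0.1, -0.4, 0.4]
opening: 0.0628
gripper_force: 30.0
```

Emit:
move_arm(moves=[5.5,2,-0.5,0,0,0,0,5.5,1.8,-0.4,0,0,0,0,5.5,0,0,0,0,0,0,5.5,0,0,0,0,0,0])

```text
clock: 14.7
tool_pos: [0.4437, -0.216, 0.1133]
orientation: [-180.0, 0.1, 180.0]
force: [-0.4, -0.4, 0.1]
opening: 0.0622
gripper_force: 30.0
```

Emit:
move_arm(moves=[5.5,0,0,2,0,0,0,5.5,0,0,2,0,0,0,5.5,0,0,0.9,0,0,0,5.5,0,0,0.5,0,0,0,5.5,0,0,0,0,0,0])

```text
clock: 15.2
tool_pos: [0.4438, -0.2158, 0.0583]
orientation: [-180.0, -0.0, -180.0]
force: [-0.3, 0.3, -0.4]
opening: 0.0629
gripper_force: 30.0
```

Emit:
move_arm(moves=[8.7,0,0,0,0,0,0,8.7,0,0,0,0,0,0,8.7,0,0,0,0,0,0,8.7,0,0,0,0,0,0])

```text
clock: 15.6
tool_pos: [0.4437, -0.2159, 0.059]
orientation: [-180.0, 0.0, -180.0]
force: [-0.1, -0.0, -0.6]
opening: 0.0862
gripper_force: 0.0
```

Emit:
move_arm(moves=[8.7,0,0,-1.5,0,0,0,8.7,0,0,-3,0,0,0,8.7,0,0,-2,0,0,0,8.7,-0.1,4.2,0,0,0,0,8.7,-0.1,4.2,0,0,0,0,8.7,-0.1,4.2,0,0,0,0,8.7,-0.1,4.2,0,0,0,0,8.7,0,4.2,0,0,0,0])

```text
clock: 16.4
tool_pos: [0.4474, -0.0042, 0.124]
orientation: [180.0, 0.1, -180.0]
force: [0.6, 0.1, 0.1]
opening: 0.0871
gripper_force: 0.0
```

Emit:
move_arm(moves=[8.7,0,4.2,0,0,0,0,8.7,0,4.2,0,0,0,0,8.7,0,4.2,0,0,0,0,8.7,0,4.2,0,0,0,0,8.7,0,4.2,0,0,0,0,8.7,0,4.2,0,0,0,0,8.7,0,0,1,0,0,0,8.7,0,0,2,0,0,0])

```text
clock: 17.2
tool_pos: [0.4479, 0.2482, 0.0943]
orientation: [179.9, 0.1, -179.9]
force: [0.1, -0.1, -0.5]
opening: 0.0869
gripper_force: 0.0
```

```bash
python3 - <<'E'
from meas import *
im,P=cloud("scene"); print(ctrl.get_obs()["tool_pos"])
save("s5",cv2.resize(im[130:250,60:400],(800,282),interpolation=cv2.INTER_CUBIC))
E
```

```text
[0.44594432 0.24573344 0.09042655]
```

View pics/s5.png

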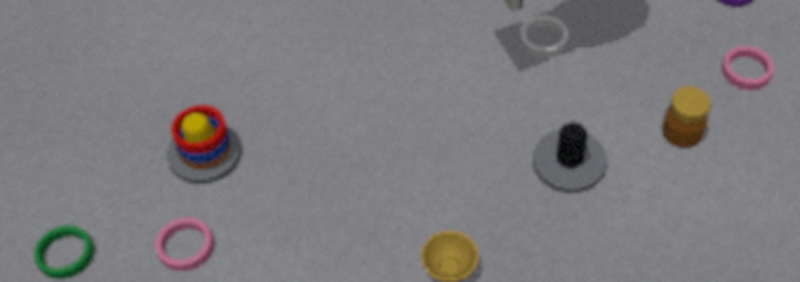

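The yellow post now carries wood, blue and red, flat (200,135). The white ring is at (545,33), under the gripper.

Emit:
move_arm(moves=[8.7,0,0,2.5,0,0,0,8.7,0,0,2.5,0,0,0,8.7,0,0,1.5,0,0,0,8.7,0,0,1.1,0,0,0,8.7,0,0,0,0,0,0])

```text
clock: 17.75
tool_pos: [0.4469, 0.2452, 0.0166]
orientation: [-179.9, -0.1, 180.0]
force: [0.2, -0.4, 0.6]
opening: 0.087
gripper_force: 0.0
```

Emit:
move_arm(moves=[8.7,0,0,0.4,0,0,0,8.7,0,0,0,0,0,0,5.5,0,0,0,0,0,0,5.5,0,0,0,0,0,0,5.5,0,0,0,0,0,0,5.5,0,0,0,0,0,0,5.5,0,0,0,0,0,0,5.5,0,0,0,0,0,0])

```text
clock: 18.55
tool_pos: [0.4475, 0.2464, 0.0138]
orientation: [180.0, 0.0, -180.0]
force: [-0.8, 0.0, 4.6]
opening: 0.0621
gripper_force: 30.0
```

Emit:
move_arm(moves=[5.5,0,0,-1,0,0,0,5.5,0,0,-3,0,0,0,5.5,0,0,-4,0,0,0,5.5,0,0,-2,0,0,0,5.5,-3.8,-1.3,0,0,0,0,5.5,-3.8,-1.3,0,0,0,0,5.5,-3.8,-1.3,0,0,0,0,5.5,-3.8,-1.3,0,0,0,0])

```text
clock: 19.35
tool_pos: [0.6007, 0.1936, 0.1143]
orientation: [180.0, 0.0, -180.0]
force: [0.4, 0.7, -0.5]
opening: 0.0626
gripper_force: 30.0
```

Emit:
move_arm(moves=[5.5,-2.5,-0.8,0,0,0,0,5.5,-1.4,-0.3,0,0,0,0,5.5,0,0,0,0,0,0,5.5,0,0,0,0,0,0])

```text
clock: 19.75
tool_pos: [0.6379, 0.1829, 0.1134]
orientation: [-180.0, -0.1, 180.0]
force: [-0.1, 1.0, -0.3]
opening: 0.0617
gripper_force: 30.0
```

```bash
python3 - <<'E'
from meas import *
im,P=cloud("scene"); print(ctrl.get_obs()["tool_pos"]); i=im.astype(int)
S=P; m=(np.hypot(P[...,0]-.638,P[...,1]-.183)<.045)&(P[...,2]>.095)&(P[...,2]<.122)&(i.min(-1)>110)&(np.ptp(i,axis=-1)<25)
Q=P[m]; zt=np.percentile(Q[:,2],90); print(len(Q),zt,fitc(Q[Q[:,2]>zt-.006]))
save("s6",cv2.resize(im[110:230,250:410],(640,480),interpolation=cv2.INTER_CUBIC))
E
```

```text
[0.63759995 0.18314157 0.11359869]
95 0.11827637798754928 [0.6382036  0.18171566]
```

View pics/s6.png

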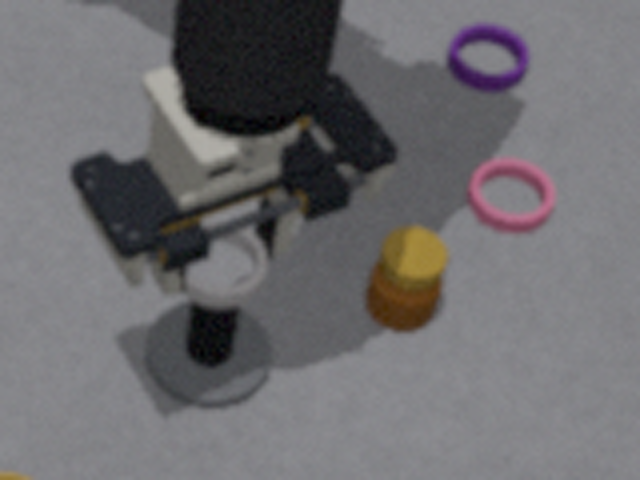

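The white ring at (225,270) is held level over the black column (212,330); measured against the post, the offset is under 3 mm. Lowering it.

Emit:
move_arm(moves=[5.5,-0.1,0,2.5,0,0,0,5.5,0,0,2.5,0,0,0,5.5,0,0,2,0,0,0,5.5,0,0,1,0,0,0,5.5,0,0,0.6,0,0,0,5.5,0,0,0,0,0,0])

```text
clock: 20.4
tool_pos: [0.639, 0.1835, 0.0275]
orientation: [-180.0, -0.0, -180.0]
force: [-0.4, -0.5, -0.5]
opening: 0.0622
gripper_force: 30.0
```

Emit:
move_arm(moves=[8.7,0,0,0,0,0,0,8.7,0,0,0,0,0,0,8.7,0,0,0,0,0,0,8.7,0,0,0,0,0,0])

```text
clock: 20.8
tool_pos: [0.6397, 0.1833, 0.0282]
orientation: [180.0, 0.0, -180.0]
force: [0.3, -0.0, 0.8]
opening: 0.0852
gripper_force: 0.0
```

Emit:
move_arm(moves=[8.7,0,0,-2,0,0,0,8.7,0,0,-4,0,0,0,8.7,0,0,-3.5,0,0,0,8.7,0.9,-4.2,0,0,0,0,8.7,0.9,-4.2,0,0,0,0,8.7,0.9,-4.2,0,0,0,0,8.7,0.9,-4.2,0,0,0,0,8.7,0.9,-4.2,0,0,0,0])

```text
clock: 21.6
tool_pos: [0.5939, -0.0283, 0.123]
orientation: [180.0, 0.0, -180.0]
force: [0.8, -0.4, 1.5]
opening: 0.0868
gripper_force: 0.0
```

Emit:
move_arm(moves=[8.7,0.9,-4.2,0,0,0,0,8.7,0.9,-4.2,0,0,0,0,8.7,0.9,-4.2,0,0,0,0,8.7,0.9,-4.2,0,0,0,0,8.7,0.9,-4.2,0,0,0,0,8.7,0.9,-4.2,0,0,0,0,8.7,0.9,-4.2,0,0,0,0,8.7,0.9,-4.2,0,0,0,0])

```text
clock: 22.4
tool_pos: [0.522, -0.3646, 0.123]
orientation: [-180.0, 0.0, -180.0]
force: [1.6, 0.3, -1.0]
opening: 0.0869
gripper_force: 0.0
```

Emit:
move_arm(moves=[8.7,0.4,-2,0,0,0,0,8.7,0.3,-2,0,0,0,0,8.7,0,0,2,0,0,0,8.7,0,0,2,0,0,0,8.7,0,0,0,0,0,0])

```text
clock: 22.9
tool_pos: [0.5136, -0.4022, 0.0799]
orientation: [179.9, -0.2, 179.9]
force: [-0.4, 0.2, -0.8]
opening: 0.0869
gripper_force: 0.0
```

```bash
python3 - <<'E'
from meas import *
im,P=cloud("scene"); print(ctrl.get_obs()["tool_pos"])
save("s7",cv2.resize(im[110:260,60:400],(800,353),interpolation=cv2.INTER_CUBIC))
E
```

```text
[ 0.51457796 -0.40261822  0.08160464]
```

View pics/s7.png

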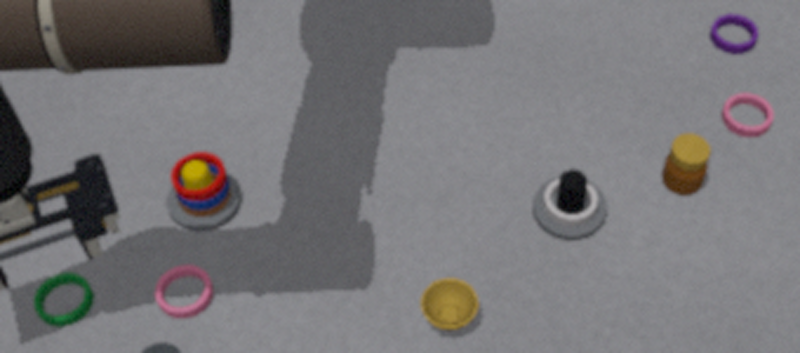

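White lies flat at the bottom of the black post (571,200). The yellow stack is intact (200,185), and green is at (63,300). Commanded z is about 0.083, so I'll go down about 7 cm.

Emit:
move_arm(moves=[8.7,0,-0.1,2.5,0,0,0,8.7,0,0,2.5,0,0,0,8.7,0,0,1.2,0,0,0,8.7,0,0,0.7,0,0,0,8.7,0,0,0,0,0,0])

```text
clock: 23.45
tool_pos: [0.5156, -0.4038, 0.0136]
orientation: [-180.0, -0.0, -180.0]
force: [0.1, 0.0, -0.0]
opening: 0.0867
gripper_force: 0.0
```

Emit:
move_arm(moves=[5.5,0,0,0,0,0,0,5.5,0,0,0,0,0,0,5.5,0,0,0,0,0,0,5.5,0,0,0,0,0,0,5.5,0,0,0,0,0,0,5.5,0,0,0,0,0,0])

```text
clock: 24.05
tool_pos: [0.5159, -0.404, 0.0143]
orientation: [-180.0, 0.1, -180.0]
force: [-1.1, 2.7, 5.0]
opening: 0.0623
gripper_force: 30.0
```

Emit:
move_arm(moves=[5.5,0,0,-1,0,0,0,5.5,0,0,-3,0,0,0,5.5,0,0,-4,0,0,0,5.5,0,0,-2,0,0,0,5.5,-0.9,4.2,0,0,0,0,5.5,-0.9,4.2,0,0,0,0,5.5,-0.9,4.2,0,0,0,0,5.5,-0.9,4.2,0,0,0,0])

```text
clock: 24.85
tool_pos: [0.5514, -0.2344, 0.1141]
orientation: [180.0, 0.0, 180.0]
force: [0.7, -0.1, 0.2]
opening: 0.0621
gripper_force: 30.0
```

Emit:
move_arm(moves=[5.5,-0.9,4.2,0,0,0,0,5.5,-0.9,4.2,0,0,0,0,5.5,-0.9,4.2,0,0,0,0,5.5,-0.9,4.2,0,0,0,0,5.5,-0.9,4.2,0,0,0,0,5.5,-0.9,4.2,0,0,0,0,5.5,-0.9,4.2,0,0,0,0,5.5,-0.9,4.2,0,0,0,0])

```text
clock: 25.65
tool_pos: [0.6234, 0.102, 0.1141]
orientation: [180.0, 0.0, -180.0]
force: [1.0, 0.2, -0.2]
opening: 0.0627
gripper_force: 30.0
```

Emit:
move_arm(moves=[5.5,-0.8,4.2,0,0,0,0,5.5,-0.7,4.1,0,0,0,0,5.5,0,0,0,0,0,0,5.5,0,0,0,0,0,0])

```text
clock: 26.05
tool_pos: [0.638, 0.1842, 0.1134]
orientation: [-180.0, -0.0, -179.9]
force: [-0.8, 0.1, -0.7]
opening: 0.0624
gripper_force: 30.0
```

Emit:
move_arm(moves=[5.5,-0.1,0,2.5,0,0,0,5.5,0,0,2.5,0,0,0,5.5,0,0,1.2,0,0,0,5.5,0,0,0.8,0,0,0,5.5,0,0,0,0,0,0])

```text
clock: 26.55
tool_pos: [0.6395, 0.1824, 0.0435]
orientation: [-180.0, -0.0, 180.0]
force: [0.7, -0.3, -0.0]
opening: 0.0624
gripper_force: 30.0
```

Emit:
move_arm(moves=[8.7,0,0,0,0,0,0,8.7,0,0,0,0,0,0,8.7,0,0,0,0,0,0,8.7,0,0,0,0,0,0])

```text
clock: 26.95
tool_pos: [0.6396, 0.1834, 0.0441]
orientation: [180.0, 0.0, -180.0]
force: [0.5, 0.1, -0.7]
opening: 0.0854
gripper_force: 0.0
```

Emit:
move_arm(moves=[8.7,0,0,-2,0,0,0,8.7,0,0,-4,0,0,0,8.7,0,0,-3,0,0,0,8.7,0,0,-3,0,0,0,8.7,3,-3,0,0,0,0,8.7,3,-3,0,0,0,0,8.7,3,-3,0,0,0,0,8.7,3,-3,0,0,0,0])

```text
clock: 27.75
tool_pos: [0.5181, 0.0622, 0.1637]
orientation: [180.0, 0.0, -180.0]
force: [0.7, -0.0, 0.4]
opening: 0.087
gripper_force: 0.0
```

Emit:
move_arm(moves=[8.7,0,0,0,0,0,0,8.7,0,0,0,0,0,0])

```text
clock: 27.95
tool_pos: [0.5193, 0.0627, 0.1646]
orientation: [180.0, 0.1, 180.0]
force: [-0.0, -0.1, -0.1]
opening: 0.0875
gripper_force: 0.0
```

```bash
python3 - <<'E'
from meas import *
im,P=cloud("scene"); S=P.reshape(-1,3)
for n,c,z in(("yellow",(.444,-.2165),.06),("black",(.639,.183),.044)):
    d=np.hypot(*(S[:,:2]-c).T); q=S[(d>.019)&(d<.04)&(abs(S[:,2]-z)<.006)]; print(n,len(q),np.percentile(q[:,2],[10,50,90]),fitc(q))
save("s8",cv2.resize(im[110:300,60:410],(800,434),interpolation=cv2.INTER_CUBIC))
E
```

```text
yellow 180 [0.05555142 0.06014279 0.0628611 ] [ 0.44546942 -0.2161366 ]
black 152 [0.04014393 0.04420447 0.04714544] [0.64063783 0.18138286]
```

View pics/s8.png

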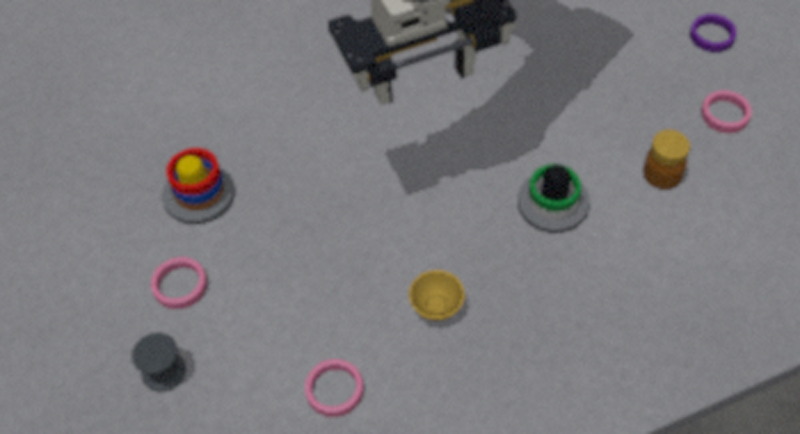

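Both stacks are as asked. Yellow (195,180) has red over blue over wood, with its top at 60 mm; black (555,190) has green over white, with its top at 44 mm. The jar, spool and bowl look unmoved.

```bash
python3 -c "
from plant import ctrl
print(ctrl.close_job())"
```

```text
the job is handed in; nothing more can be done
None
```

The job is handed in at about 28 s: the yellow post holds wood, blue and red and the black post holds white and green, all flat and released, and I did not touch the jar, spool, bowl or look-alikes.

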